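# Lock the dryer cartridge into its bayonet socket

### The arm

A 6-joint arm with a two-finger parallel gripper is mounted at the origin on the work surface; the furniture and walls round the work are solid. World frame = base frame: x ahead of the robot, y to its left, z up, the work surface at z = 0. Lengths are in mm, angles in rad, forces in N, time in s.
With the tool pointing down it reaches from about 375 to 975 mm from the base axis. Payload 3.8 kg.
Tool frame: the origin (TCP) lies at the centre of the arm's flange, where the gripper is bolted on; the fingertips stand 166 mm ahead of it and the grasp point (between the pads) lies arm.tcp_to_grasp ahead of it (arm.tcp_to_grasp is the distance from the TCP to the grasp point, in mm); z points along the fingers, y is the line along which they close (so a half turn about z gives the same grasp; the last joint's range is limited). The gripper opens to 88 mm and grips with 3 to 60 N. Pads are 18 mm wide; open, the fingers measure 123 mm over their backs; the gripper's body (75 mm by 187 mm) begins 45 mm behind the grasp point.
Start: joints at [-1.155, 0.264, 1.604, -0, 1.274, -0.037], TCP at [295.297, -606.976, 404.706] pointing down, gripper open.
Joint ranges: [-2.63, 2.63], [-0.94, 2.18], [0.31, 2.57], [-1.31, 4.45], [0, 2.66], [-2.55, 2.55]. Speed limits (rad/s): [2.57, 2.57, 3.14, 3.14, 3.14, 3.14].

### API

Orientations are given as a unit quaternion [x, y, z, w].
In Python, from station import telemetry, viewer, arm gives the robot as it stands.
- The arm moves only by the tool apply_moves, never from a script. Its argument "targets" is a list of rows, each a list of 2 entries, a list of its own where there are three numbers: the shift along the world's x, y, z in m, then the turn, a rotation vector about the world's x, y, z in rad. In form: [[[dx, dy, dz], [wx, wy, wz]], ...]. A call has 1 to 20 rows; each row shifts and turns the commanded pose from where the row before left it; what a row does not reach is not made up. A row lasts 1/10 s, in which the tool goes at most 50 mm and 8.59 degrees, less where a joint would pass 70% of its speed; a pose out of reach is approached as far as the arm can. A call is refused whole if a number of a shift passes 0.05 or a number of a turn 0.15, either way. A call with a gripper value outside its range is refused whole. "claw" is the opening, from 0 (shut) to 1 (fully open), set as the call begins (left out, the last holds). The fingers move at their own pace and stop on an object; "grip_force" is the grip in N (left out, the last holds). Time passes only in rows, so rows that do not move let the fingers close. It gives the time, the measured TCP pose, the force, the opening and the grip force at its end, in the units of the state.
- telemetry.read_state(): the state, without advancing time (a new reading comes with each control period).
- viewer.camera(name): name is "scene" or "top"; returns a dict with "frame" (400x640x3 uint8, blue, green, red), "z_map" (400x640 float32, mm along the optical axis (not along the pixel's ray), 0 where there is no reading), "fx", "fy", "cx", "cy" (pixels), "T" (4x4, takes a point from camera to world coordinates). Camera axes: x right, y down, z forward; pixel columns grow to the right and rows downward; lengths in mm; the calibration is good to about 2 mm. A picture is of the moment at which its call begins.
- arm.close_job(): hands the job in; it is judged then, once.
Trained networks look in the newest picture that a camera, given by its name, has taken for a name from the list of things; names that differ only in an ending like _2 or _b are one class to them, and where a whole thing is asked for, a point or a joint stands for the part that bears it (a point fixed in the world has none). Each returns a list of dicts, best first, with "p" (0 to 1); they miss things now and then, are a little off and sometimes report something else, mostly with a low value. They report only what shows in the picture. A call takes as long as a camera call. They do not tell look-alikes from the thing itself.
- viewer.spot_in(camera, name): "uv" ([column, row] in pixels, amid what is visible of it).
- viewer.place_of(camera, name): "uv" ([column, row] in pixels: a listed point, or the origin of a listed thing).
The state is a dict: "time": time; "q": joint angles; "qd": joint speeds; "tau": joint torques, N m; "tool_pos": TCP position; "ee_rot": TCP orientation; "ft_force": force on the tool from outside, world axes, zero at the start; "torque": the same for the moment, N m; "grip_width": finger opening in mm; "finger_force": force on a finger pad.
Only numpy, scipy, OpenCV 4.12 (cv2) and the standard library are available. Lean on these libraries where they do the work, as an engineer would, in place of code of your own. Each camera call takes 0.05 s, during which the arm holds its last target. There are 200 camera calls.

### The job

Put the desiccant cartridge back into the socket of the purge-gas dryer: find the slots for its two lugs, push it gently in against the spring, twist it clockwise just to its stop without forcing it, and let it rise into the notches so that it stays locked when you let go. Never press or twist hard (about 25 N is plenty), and leave the tin, the vial and the dish of pans where they stand.

Things in the scene. Friction and masses are not known exactly. Their poses are not given: they have to be found in the camera images.
- cartridge: the loose cartridge, 79 mm high, 0.08 to 0.17 kg, standing upright. Origin: centre of its underside, z up its axis. White round body 30 mm in diameter, chamfered foot, up to z = 47 mm; then a grey round cap, 48 mm in diameter, up to z = 53 mm; on it the wing. A half turn about z makes no difference
- cartridge_wing (a point): centre of the cartridge's upright grip wing, 66 mm above its origin: 44 mm long along the cartridge's x, 12 mm thick along y, from z = 53 to 79 mm
- cartridge_lugs (a point): point on the cartridge's axis 22 mm above its origin, level with its two square-edged steel bayonet lugs: 7 mm wide, 7 mm high, sticking out along the cartridge's +x and -x (in line with the wing's length), 54 mm from tip to tip
- socket: the dryer's socket, fixed to the desk: grey round housing 80 mm in diameter, 48 mm high, on a 100 mm flange. Origin: centre of its underside, z up. A brass nozzle sticks out along +x to 58 mm from the centre, a clamp block along -x to 54 mm. In its mouth a steel lock ring is clamped (at most 5 Nm)
- socket_mouth (a point): centre of the lock ring's flat top, 50 mm above the socket's origin, axes as the socket's. Bore 33 mm, two opposite slots for the lugs, 10 mm wide. The slots' line is turned by an unknown angle, -0.48 to 0.48 rad about z against the socket's x; no measured pose shows it: feel or look. Within 0.06 rad a lug goes in; beside a slot the cartridge's origin stays 31.5 mm above the socket's
- socket_spring (a point): top of the spring plunger at rest, 23 mm above the socket's origin, where the cartridge's foot meets it once the lugs are in the slots: 3 N, then 0.7 N more per mm. With the cartridge's origin at 9.5 mm or lower (12.5 N) the lugs can turn clockwise seen from above (negative about z) under a rib; hard bottom at 5.5 mm (15 N). No turning anticlockwise
- socket_lock (a point): where the cartridge's origin stands when locked, 14 mm above the socket's origin. Notches centred 0.86 rad clockwise from the slots; a hard stop ends the turn at 0.95 rad (twist with less than 0.5 Nm). Anywhere from 0.77 to 0.95 rad the spring lifts the cartridge into the notches when the pressure is eased; it pushes with about 9 N there
- tin: bystander: round white tin, 43 mm in diameter, 22 mm high, origin at the centre of its underside
- vial: bystander: upright glass vial with a white cap, 21 mm in diameter, 48 mm high, origin at the centre of its underside
- pans: bystander: low clear dish heaped with sample pans, 52 mm in diameter, 15 mm high, origin at the centre of its underside
Not all that is in view belongs to the job. What is shaped like the cartridge but yellow is not meant.

How it is judged:
By the outcome, as a careful person would: the job done as asked, in the order asked, and still so for the second after the job is handed in, with the robot touching nothing.
It also fails if it takes over 72 s, if anything falls off the work surface, if the arm or the gripper's body presses on something with over 40 N, if the wrist force passes 120 N, or if a joint passes its speed limit or range.

## Working session

There is one attempt and no reset: what is moved stays moved. The work goes in short steps, Python scripts to look and compute and a tool call to move; the robot and the scene stay as the last step left them, time stands still between calls to the robot, and variables do not carry over. Pictures are saved under pics/ and viewed, at most 10 in all, crops included, and the job is handed in when it is done.

Besides the shell and the picture viewer there is one more tool, called after "Emit:" as name(argument=value, ...) on one line, values as JSON. apply_moves: Moves the arm, as the interface text tells. Its arguments: {"type":"object","properties":{"targets":{"type":"array","items":{"type":"array"}},"claw":{"type":"number"},"grip_force":{"type":"number"}},"required":["targets"]}

```bash
mkdir -p pics
cat > h.py <<'E'
import numpy as np, cv2
from station import telemetry, viewer, arm
def ray(c,uv,z):
    "world point on the pixel's ray at height z"
    d=c['T'][:3,:3]@np.array([(uv[0]-c['cx'])/c['fx'],(uv[1]-c['cy'])/c['fy'],1]);o=c['T'][:3,3]
    return o+d*(z-o[2])/d[2]
def cloud(c):
    z=c['z_map'];v,u=np.indices(z.shape)
    P=np.stack([(u-c['cx'])/c['fx']*z,(v-c['cy'])/c['fy']*z,z],-1)
    return P@c['T'][:3,:3].T+c['T'][:3,3]
E
python3 - <<'E'
from h import *
np.set_printoptions(precision=1,suppress=True)
ims=[]
for n in("scene","top"):
    c=viewer.camera(n);cv2.imwrite(f"pics/{n}0.png",c['frame']);W=cloud(c)
    print(n,c['fx'],c['T'][:3,3])
    for t,z in(("cartridge",0),("cartridge_wing",66),("cartridge_lugs",22),("socket",0),("socket_mouth",50),("tin",0),("vial",0),("pans",0)):
        for r in viewer.place_of(n,t)[:3]:
            print(t,np.round(r['p'],2),np.array(r['uv']),ray(c,r['uv'],z))
s=telemetry.read_state();print(s, arm.tcp_to_grasp)
E
```

```text
scene 467.786222598149 [-221.3 -541.2  472.2]
cartridge 0.82 [242.3 246.9] [466.1  -9.3   0. ]
cartridge 0.75 [267.2 278.5] [ 388.  -120.7    0. ]
cartridge_wing 0.93 [240.3 218.5] [465.1 -10.8  66. ]
cartridge_wing 0.74 [259.7 242.9] [ 396.3 -103.1   66. ]
cartridge_lugs 0.63 [248.2 242.3] [455.1 -33.5  22. ]
socket 0.88 [341.3 271.1] [ 471.7 -232.3    0. ]
socket_mouth 0.61 [343.6 246.5] [ 478.2 -233.3   50. ]
tin 0.85 [374.5 229. ] [ 665.2 -225.5    0. ]
tin 0.39 [245.3 247.1] [468.2 -15.4   0. ]
vial 0.5 [328.4 221.6] [ 653.4 -116.6    0. ]
pans 0.84 [414.8 247.5] [ 622.6 -330.6    0. ]
top 362.93822262821675 [ 371.2 -155.4  899.3]
cartridge 0.83 [267.1 247.2] [467.1 -20.2   0. ]
cartridge_wing 0.64 [304.4 271.6] [ 393.2 -107.1   66. ]
cartridge_wing 0.63 [261.9 245. ] [466.8 -18.9  66. ]
cartridge_wing 0.16 [355.4 235.3] [ 457.  -234.3   66. ]
cartridge_lugs 0.88 [308.7 271.4] [ 393.3 -114.7   22. ]
cartridge_lugs 0.7 [265.1 248.3] [462.9 -18.5  22. ]
socket 0.81 [356.7 231.1] [ 473.7 -245.5    0. ]
socket_mouth 0.65 [349.3 228.8] [ 475.9 -224.1   50. ]
tin 0.76 [337.3 162.2] [ 658.1 -225.5    0. ]
vial 0.67 [294.9 170.1] [ 653.4 -114.    -0. ]
pans 0.66 [377.3 170.1] [ 621.6 -324.2    0. ]
{'time': 0.9, 'q': array([-1.2,  0.3,  1.6,  0. ,  1.3, -0. ]), 'qd': array([ 0.,  0.,  0., -0.,  0., -0.]), 'tau': array([  0. , -50.2, -35.7,   0.1,   0. ,   0. ]), 'tool_pos': array([ 295.3, -607. ,  404.8]), 'ee_rot': array([1. , 0.2, 0. , 0. ]), 'ft_force': array([ 1.5,  0.1, -0.2]), 'torque': array([-0.1,  0. , -0. ]), 'finger_force': 0.0, 'grip_width': 88.02685102411675} 147.29999999999998
```

Run:
```python
import cv2,numpy as np
t=cv2.imread("pics/top0.png")[205:305,235:395];s=cv2.imread("pics/scene0.png")[190:310,210:402]
cv2.imwrite("pics/c1.png",np.vstack([cv2.resize(t,(480,300),interpolation=2),cv2.resize(s,(480,300),interpolation=2)]))
```

```text
(no output)
```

View pics/c1.png

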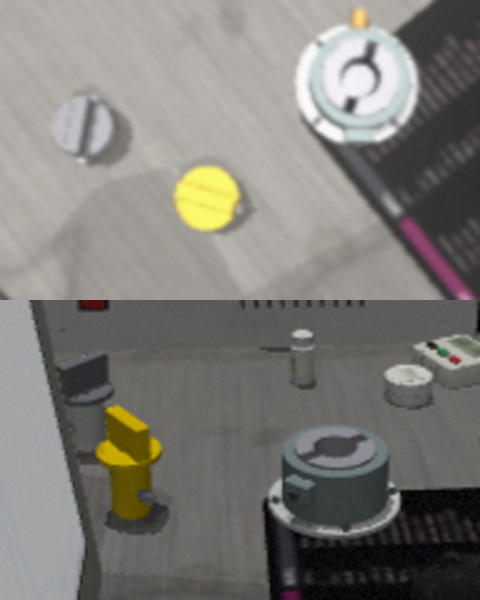

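View pics/scene0.png

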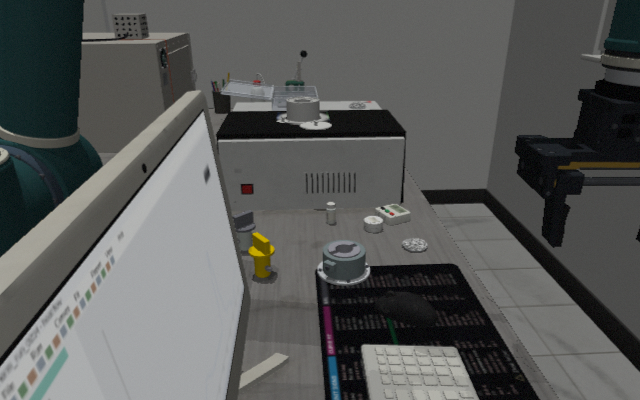

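The grey one (scene (243,232), top (263,246)) has a grey cap and white body, so it is the cartridge. The yellow one (scene (262,255), top (304,271)) is the look-alike. In the top crop the socket's slots show as dark gaps at about top px (359,221) and (352,239).

Run:
```python
from h import *
np.set_printoptions(precision=1,suppress=True,linewidth=200)
def pca(X):
    m=X.mean(0);w,v=np.linalg.eigh(np.cov((X-m).T));return m,np.sqrt(w),np.arctan2(v[1,1],v[0,1])
for n in("top","scene"):
    c=viewer.camera(n);W=cloud(c);ok=c['z_map']>0
    for nm,p in(("grey",(467,-18)),("yel",(394,-106))):
        near=ok&(np.hypot(W[...,0]-p[0],W[...,1]-p[1])<40)
        for lo,hi in((64,90),(44,60)):
            X=W[near&(W[...,2]>lo)&(W[...,2]<hi)]
            if len(X)>5:
                m,s,a=pca(X[:,:2]);print(n,nm,lo,len(X),m,(X[:,:2].min(0)+X[:,:2].max(0))/2,s,'ang',round(a,3),'zmax',X[:,2].max())
    near=ok&(np.hypot(W[...,0]-475,W[...,1]+230)<60)
    X=W[near&(W[...,2]>43)&(W[...,2]<58)]
    print(n,'sock',len(X),cv2.fitEllipse(cv2.convexHull(X[:,:2].astype(np.float32))),np.median(X[:,2]))
    if n=="top":
        # brass nozzle
        hsv=cv2.cvtColor(c['frame'],cv2.COLOR_BGR2HSV);m=near&(hsv[...,1]>110)&(hsv[...,0]<30)
        v,u=np.nonzero(m);print('nozzle',np.c_[u,v].mean(0),W[m].mean(0) if m.any() else 0)
        # rectified view of mouth at z=50, 0.25mm per px: image x=world x, y up=world y
        g=np.arange(-50,50,.25);xx,yy=np.meshgrid(475+g,-230-g);P=np.stack([xx,yy,np.full_like(xx,50)],-1)
        Q=(P-c['T'][:3,3])@c['T'][:3,:3]
        mp=(Q[...,:2]/Q[...,2:]*[c['fx'],c['fy']]+[c['cx'],c['cy']]).astype(np.float32)
        cv2.imwrite("pics/rect.png",cv2.remap(c['frame'],mp,None,cv2.INTER_CUBIC))
        # heightmap
    a=W[ok&(W[...,2]>60)]
    H={}
    for x in range(-100,1000,100):
        r=[]
        for y in range(-700,500,100):
            q=a[(a[:,0]//100*100==x)&(a[:,1]//100*100==y)];r.append(int(np.percentile(q[:,2],98)) if len(q)>20 else 0)
        print(x,r)
```

```text
top grey 64 124 [463.5 -16.6] [464.2 -16.2] [ 3.8 12.7] ang 2.84 zmax 83.22389253033373
top grey 44 199 [463.1 -17.8] [463.5 -15.7] [11.1 14.5] ang 1.266 zmax 59.65938355960134
top yel 64 109 [ 395.9 -104.2] [ 395.8 -104. ] [ 3.5 12.9] ang 1.14 zmax 82.52146949336304
top yel 44 234 [ 395.5 -104.6] [ 395.7 -103.8] [11.3 14.2] ang 2.698 zmax 57.0318055532083
top sock 699 ((468.815185546875, -235.15516662597656), (77.84571838378906, 84.20870971679688), 80.57718658447266) 49.021666433202085
nozzle [354.4 210.9] [ 520.2 -245.4   27.6]
-100 [0, 0, 0, 0, 0, 0, 0, 0, 0, 0, 0, 0]
0 [0, 0, 0, 0, 0, 0, 0, 0, 0, 0, 0, 0]
100 [0, 0, 0, 0, 214, 320, 0, 237, 102, 0, 0, 0]
200 [0, 391, 0, 0, 0, 365, 0, 75, 100, 0, 155, 179]
300 [353, 394, 0, 0, 0, 81, 0, 0, 0, 0, 0, 164]
400 [0, 0, 0, 0, 0, 0, 82, 0, 0, 0, 0, 0]
500 [0, 0, 0, 0, 0, 0, 0, 181, 191, 0, 0, 0]
600 [0, 0, 0, 0, 0, 0, 192, 193, 194, 0, 0, 0]
700 [0, 0, 0, 0, 192, 193, 224, 240, 194, 194, 0, 0]
800 [0, 0, 0, 0, 193, 194, 236, 241, 222, 236, 249, 0]
900 [0, 0, 0, 0, 0, 193, 194, 219, 219, 227, 242, 0]
scene grey 64 184 [462.5 -20.2] [465.2 
[... 297 characters left out ...]
] ang 1.752 zmax 59.51139319183716
scene sock 722 ((470.40460205078125, -237.3794708251953), (77.7144546508789, 83.07502746582031), 96.87107849121094) 48.1906945903342
-100 [0, 0, 0, 364, 364, 0, 0, 0, 0, 0, 0, 0]
0 [0, 0, 0, 198, 364, 0, 322, 359, 0, 0, 0, 0]
100 [0, 0, 0, 0, 362, 364, 467, 458, 0, 0, 0, 0]
200 [400, 464, 0, 0, 0, 364, 0, 0, 0, 0, 0, 0]
300 [315, 402, 0, 0, 0, 80, 79, 0, 0, 0, 0, 0]
400 [0, 0, 0, 0, 0, 0, 80, 0, 0, 0, 0, 0]
500 [0, 0, 0, 0, 0, 0, 0, 179, 189, 0, 0, 0]
600 [0, 0, 0, 0, 0, 177, 189, 192, 192, 0, 0, 0]
700 [0, 0, 0, 0, 187, 191, 234, 239, 192, 192, 0, 0]
800 [0, 0, 0, 0, 191, 192, 237, 240, 225, 239, 248, 0]
900 [0, 0, 0, 0, 0, 192, 192, 219, 219, 226, 242, 0]
```

View pics/rect.png

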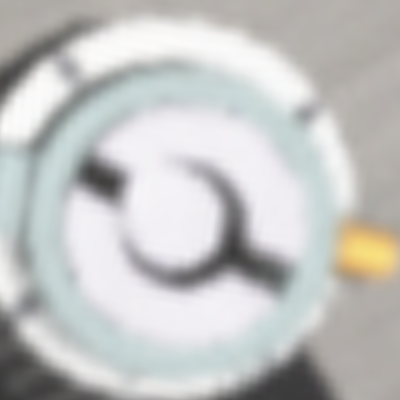

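View pics/top0.png

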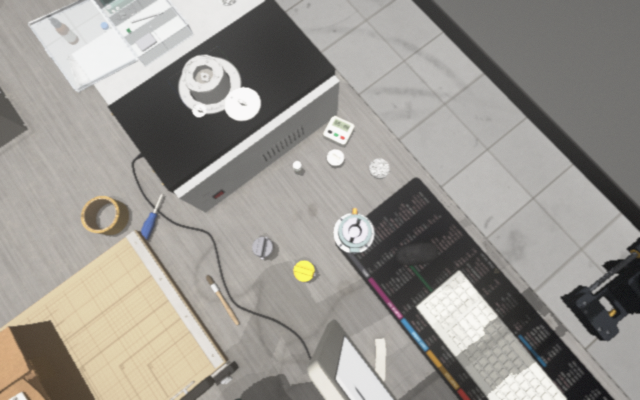

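Rectified mouth (0.25 mm/px): ring centre about (185,226), slots at (100,176) and (268,270), nozzle at (365,248). So the slot line is about -0.51 rad in world, roughly -0.32 against the socket's x, which is within range. Next I check clearances and refine.

Run:
```python
from h import *
from scipy.spatial.transform import Rotation as R
np.set_printoptions(precision=3,suppress=True,linewidth=200)
s=telemetry.read_state();M=R.from_quat(s['ee_rot']).as_matrix();print('ee',s['ee_rot'],'x ang',np.arctan2(M[1,0],M[0,0]),'y ang',np.arctan2(M[1,1],M[0,1]),'q',s['q'])
r=cv2.imread("pics/rect.png");g=cv2.cvtColor(r,6).astype(float)
# refine ring centre (bright disc) and slot line
for c0 in((185,226),):
    lab=cv2.cvtColor(r,cv2.COLOR_BGR2HSV)
    m=((lab[...,1]<18)&(g>200)).astype(np.uint8);yy,xx=np.indices(m.shape);m[np.hypot(xx-c0[0],yy-c0[1])>135]=0
    n,l,st,_=cv2.connectedComponentsWithStats(m);k=1+st[1:,4].argmax()
    pts=np.argwhere(l==k)[:,::-1].astype(np.int32);h=cv2.convexHull(pts);h=h[np.hypot(h[:,0,0]-c0[0],h[:,0,1]-c0[1])>100];e=cv2.fitEllipse(h);print(e, 475+(e[0][0]-200)/4,-230-(e[0][1]-200)/4)
    cx,cy=e[0]
    rad=np.hypot(xx-cx,yy-cy);d=(g<120)&(rad>72)&(rad<106)
    X=np.c_[xx[d],yy[d]];sd=X[:,0]>cx;a,b=X[sd].mean(0),X[~sd].mean(0);print(a,b,'slot ang',np.arctan2(-(a-b)[1],(a-b)[0]),'mid',(a+b)/2)
G=np.array([464.5,-18])
for n in("top","scene"):
    c=viewer.camera(n);W=cloud(c)[c['z_map']>0]
    for nm,p,ang in(("cart",G,-.31),("sock",np.array([470.5,-236]),-.51),("sockend",np.array([470.5,-236]),-1.43)):
        X=W[W[:,2]>95];d=X[:,:2]-p;u=np.array([np.cos(ang),np.sin(ang)]);v=np.array([-u[1],u[0]])
        a=np.abs(d@u);b=np.abs(d@v);dd=np.maximum(a-37.5,b-93.5);i=dd.argmin();print(n,nm,'clear',dd[i],X[i],d[i]@u,d[i]@v)
```

```text
ee [ 0.974  0.224 -0.    -0.   ] x ang 0.4528198242039568 y ang -1.1179765025543442 q [-1.155  0.264  1.604  0.     1.274 -0.037]
((184.95884704589844, 225.98001098632812), (269.61712646484375, 269.744873046875), 25.716344833374023) 471.2397117614746 -236.49500274658203
[261.592 269.437] [105.159 181.445] slot ang -0.5123823195684535 mid [183.376 225.441]
top cart clear 48.77105550069285 [589.964  91.202 118.812] 86.17093574324488 142.27105550069285
top sock clear 122.11037789245106 [ 714.773 -125.588  140.695] 159.2873554973247 215.61037789245106
top sockend clear 85.1438840253189 [ 277.536 -147.56   101.246] -114.64433149233217 -178.64388402531893
scene cart clear 47.62020715682985 [587.824  90.68  114.123] 84.29171164574427 141.12020715682985
scene sock clear 120.60230034233518 [ 712.579 -127.083  128.316] 158.10230034233518 213.23392528230576
scene sockend clear 84.48828829499067 [ 278.963 -152.956  100.148] -109.10090964983027 -177.98828829499067
```

Emit:
apply_moves(targets=[[[0.021,0.03,0],[0,0,0.14]],[[0.021,0.035,0],[0,0,0.14]],[[0.021,0.035,0],[0,0,0.14]],[[0.021,0.035,0],[0,0,0.14]],[[0.021,0.035,0],[0,0,0.14]],[[0.021,0.035,0],[0,0,0.14]],[[0.021,0.035,0],[0,0,0.14]],[[0.022,0.035,0],[0,0,0.14]],[[0,0.035,-0.012],[0,0,0.14]],[[0,0.035,-0.012],[0,0,0.14]],[[0,0.035,-0.012],[0,0,0.14]],[[0,0.035,-0.012],[0,0,0.14]],[[0,0.035,-0.012],[0,0,0.14]],[[0,0.035,-0.012],[0,0,0.14]],[[0,0.035,-0.012],[0,0,0.14]],[[0,0.035,-0.012],[0,0,0.14]],[[0,0.035,-0.009],[0,0,0.14]],[[0,0,0],[0,0,0]],[[0,0,0],[0,0,0]]], claw=0.6, grip_force=25)

```text
time: 3.0
tool_pos: [464.3, -16.4, 299.7]
ee_rot: [0.153, 0.988, -0.0, 0.0]
ft_force: [-0.1, -0.3, 0.5]
grip_width: 52.8
finger_force: 0.0
```

Emit:
apply_moves(targets=[[[0,-0.0005,-0.02],[0,0,0]],[[0,0,-0.02],[0,0,0]],[[0,0,-0.02],[0,0,0]],[[0,0,-0.01],[0,0,0]],[[0,0,-0.007],[0,0,0]],[[0,0,0],[0,0,0]],[[0,0,0],[0,0,0]]])

```text
time: 3.7
tool_pos: [464.8, -17.8, 223.4]
ee_rot: [0.154, 0.988, 0.0, 0.001]
ft_force: [0.1, 0.2, 0.4]
grip_width: 52.7
finger_force: 0.0
```

Run:
```python
from h import *
o=[]
c=viewer.camera("top");o.append(cv2.resize(c['frame'][205:285,210:330],(480,320),interpolation=2))
c=viewer.camera("scene");o.append(cv2.resize(c['frame'][170:260,190:300],(340,280),interpolation=2))
o[1]=cv2.copyMakeBorder(o[1],0,0,0,140,0)
cv2.imwrite("pics/g1.png",np.vstack(o))
```

```text
(no output)
```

View pics/g1.png

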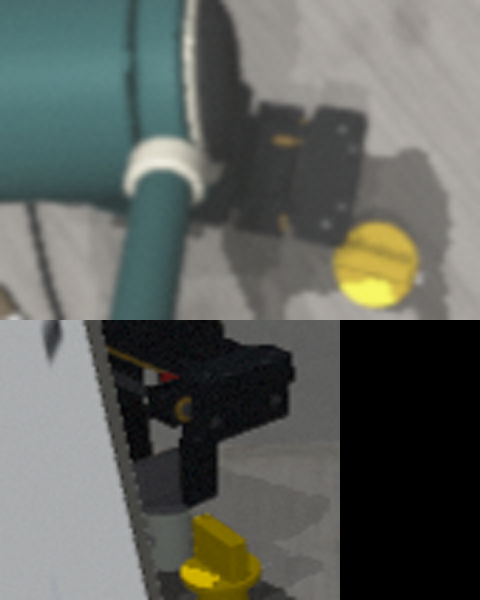

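The picture shows the fingers straddling the grey wing above its cap (around (165,480) in the lower panel), and the yellow one stands clear at (225,560). Now I close.

Emit:
apply_moves(targets=[[[0,0,-0.001],[0,0,0]],[[0,0,0],[0,0,0]],[[0,0,0],[0,0,0]],[[0,0,0],[0,0,0]],[[0,0,0],[0,0,0]],[[0,0,0],[0,0,0]],[[0,0,0],[0,0,0]],[[0,0,0],[0,0,0]]], claw=0, grip_force=30)

```text
time: 4.6
tool_pos: [464.3, -17.4, 221.6]
ee_rot: [0.154, 0.988, 0.0, -0.0]
ft_force: [0.9, -0.5, -0.9]
grip_width: 11.4
finger_force: 29.9
```

Emit:
apply_moves(targets=[[[0,0,0.01],[0,0,0]],[[0,0,0.03],[0,0,0]],[[0,0,0.035],[0,0,0]],[[0,-0.01,0.025],[0,0,0]],[[0.001,-0.03,0],[0,0,-0.03]],[[0.001,-0.035,0],[0,0,-0.04]],[[0.001,-0.035,0],[0,0,-0.04]],[[0.001,-0.035,0],[0,0,-0.04]],[[0.001,-0.035,0],[0,0,-0.04]],[[0.001,-0.03,0],[0,0,-0.013]],[[0.0007,-0.0094,-0.01],[0,0,0]],[[0,0,-0.02],[0,0,0]],[[0,0,-0.01],[0,0,0]],[[0,0,0],[0,0,0]],[[0,0,0],[0,0,0]],[[0,0,0],[0,0,0]]])

```text
time: 6.2
tool_pos: [471.4, -236.5, 282.5]
ee_rot: [0.253, 0.968, -0.0, 0.001]
ft_force: [-0.1, 1.6, -1.0]
grip_width: 11.6
finger_force: 29.9
```

Run:
```python
from h import *
np.set_printoptions(precision=2,suppress=True)
s=telemetry.read_state();print(s['tool_pos'],s['ee_rot'],s['ft_force'],s['torque'],s['grip_width'])
o=[]
for n,b in(("scene",(200,300,300,400)),("top",(190,270,310,410))):
    c=viewer.camera(n)
    for t,z in(("cartridge",60),("cartridge_lugs",82),("cartridge_wing",126),("socket_mouth",50)):
        for r in viewer.place_of(n,t)[:2]: print(n,t,r['p'],np.array(r['uv']),ray(c,r['uv'],z))
    if n=="scene": cv2.imwrite("pics/s1.png",cv2.resize(c['frame'][185:300,280:410],(780,598)[:2],interpolation=2))
```

```text
[ 471.43 -236.49  282.51] [ 0.25  0.97 -0.    0.  ] [-0.15  1.64 -1.03] [ 0.04 -0.13  0.01] 11.648330133881394
scene cartridge 0.9 [264.  276.4] [ 313.5 -166.1   60. ]
scene cartridge 0.59 [342.7 244.1] [ 469.13 -235.35   60.  ]
scene cartridge_lugs 0.61 [261.3 263.3] [ 315.65 -160.92   82.  ]
scene cartridge_lugs 0.56 [345.6 234.7] [ 466.71 -241.8    82.  ]
scene cartridge_wing 0.83 [343.1 208.4] [ 480.59 -229.81  126.  ]
scene cartridge_wing 0.66 [260.7 244.9] [ 300.42 -172.76  126.  ]
scene socket_mouth 0.78 [342.6 247.4] [ 474.22 -233.01   50.  ]
top cartridge 0.48 [356.6 229.7] [ 470.08 -239.76   60.  ]
top cartridge_lugs 0.52 [352.9 228.8] [ 470.75 -229.61   82.  ]
top cartridge_lugs 0.39 [335.4 160. ] [ 637.94 -215.54   82.  ]
top cartridge_wing 0.39 [357.5 227.9] [ 465.84 -235.68  126.  ]
top socket_mouth 0.86 [352.1 229.3] [ 473.76 -230.46   50.  ]
```

View pics/s1.png

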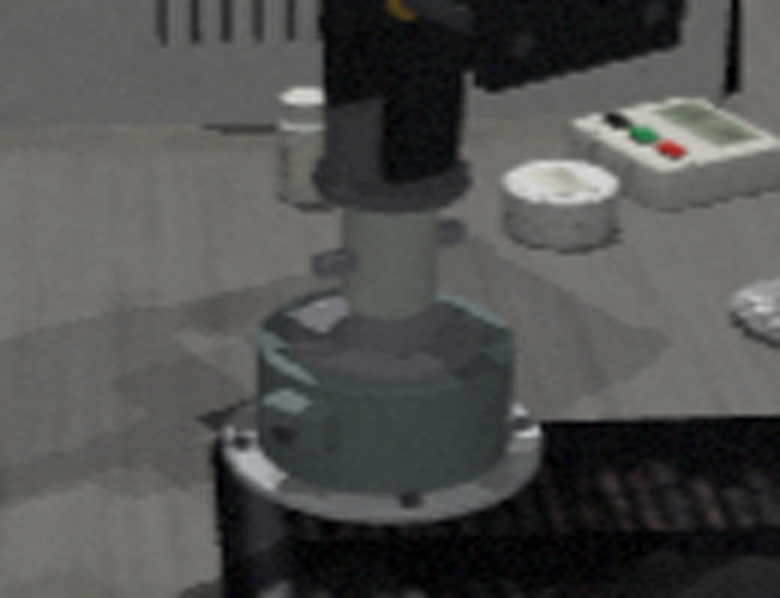

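The cartridge hangs upright at (392,260), about 1 px right of the housing's centre line (387), with its lugs in line with the slots. I lower gently.

Emit:
apply_moves(targets=[[[0,0.0005,-0.004],[0,0,0]],[[0,0,-0.004],[0,0,0]],[[0,0,-0.002],[0,0,0]],[[0,0,-0.002],[0,0,0]],[[0,0,-0.002],[0,0,0]],[[0,0,0],[0,0,0]],[[0,0,0],[0,0,0]]])

```text
time: 7.4
tool_pos: [471.0, -236.4, 267.7]
ee_rot: [0.253, 0.967, -0.0, -0.0]
ft_force: [0.2, -0.2, -1.8]
grip_width: 11.8
finger_force: 29.9
```

Emit:
apply_moves(targets=[[[0,0,-0.003],[0,0,0]],[[0,0,-0.003],[0,0,0]],[[0,0,-0.003],[0,0,0]],[[0,0,-0.003],[0,0,0]],[[0,0,0],[0,0,0]],[[0,0,0],[0,0,0]]])

```text
time: 8.0
tool_pos: [470.9, -236.3, 255.5]
ee_rot: [0.253, 0.967, 0.0, -0.0]
ft_force: [0.3, -0.8, -1.6]
grip_width: 11.8
finger_force: 29.9
```

Origin is at about 34 mm with no contact forces. The next few mm show whether the lugs enter.

Emit:
apply_moves(targets=[[[0,0,-0.0015],[0,0,0]],[[0,0,-0.0015],[0,0,0]],[[0,0,-0.0015],[0,0,0]],[[0,0,-0.0015],[0,0,0]],[[0,0,0],[0,0,0]],[[0,0,0],[0,0,0]]])

```text
time: 8.6
tool_pos: [471.0, -236.3, 249.6]
ee_rot: [0.253, 0.967, 0.0, -0.0]
ft_force: [0.1, 0.4, -1.8]
grip_width: 12.0
finger_force: 29.9
```

Origin is at 28 mm, below the 31.5 mm ledge, and still free, so the lugs are in the slots. On to the spring.

Emit:
apply_moves(targets=[[[0,0,-0.002],[0,0,0]],[[0,0,-0.002],[0,0,0]],[[0,0,-0.002],[0,0,0]],[[0,0,-0.002],[0,0,0]],[[0,0,-0.002],[0,0,0]],[[0,0,-0.002],[0,0,0]],[[0,0,-0.002],[0,0,0]],[[0,0,0],[0,0,0]],[[0,0,0],[0,0,0]],[[0,0,0],[0,0,0]]])

```text
time: 9.6
tool_pos: [471.2, -236.5, 236.5]
ee_rot: [0.253, 0.967, -0.0, 0.0]
ft_force: [-1.8, 1.2, 7.1]
grip_width: 11.5
finger_force: 29.9
```

Emit:
apply_moves(targets=[[[0,0,0],[0,0,0]],[[0,0,-0.002],[0,0,0]],[[0,0,-0.002],[0,0,0]],[[0,0,-0.002],[0,0,0]],[[0,0,-0.0014],[0,0,0]],[[0,0,0],[0,0,0]],[[0,0,0],[0,0,0]],[[0,0,0],[0,0,0]]], grip_force=40)

```text
time: 10.4
tool_pos: [471.4, -236.5, 229.8]
ee_rot: [0.253, 0.967, -0.0, 0.0]
ft_force: [-3.4, 2.0, 10.8]
grip_width: 11.6
finger_force: 39.9
```

```bash
python3 -c "
from h import *
s=telemetry.read_state();print(s['tool_pos'],s['ft_force'],s['torque'])"
```

```text
[ 471.3874926  -236.52017526  229.79894729] [-3.4123331   1.98800619 10.77846063] [0.42149234 0.61171929 0.04817168]
```

Emit:
apply_moves(targets=[[[-0.0003,0.0002,-0.0008],[0,0,0]],[[0,0,-0.0007],[0,0,0]],[[0,0,0],[0,0,0]],[[0,0,0],[0,0,0]]])

```text
time: 10.8
tool_pos: [471.3, -236.5, 228.6]
ee_rot: [0.253, 0.967, -0.0, 0.001]
ft_force: [-3.7, 2.7, 12.9]
grip_width: 11.6
finger_force: 39.9
```

```bash
python3 -c "
from h import *
s=telemetry.read_state();print(s['tool_pos'],s['ft_force'],s['torque'])"
```

```text
[ 471.27357559 -236.45715266  228.59455594] [-3.65427203  2.68434766 12.8679496 ] [0.41260461 0.63861344 0.02163909]
```

Force and height both give an origin at about 7.0 mm, which is low enough to turn. I start clockwise with a small test.

Emit:
apply_moves(targets=[[[0,0,0],[0,0,-0.04]],[[0,0,0],[0,0,-0.04]],[[0,0,0],[0,0,-0.04]],[[0,0,0],[0,0,0]],[[0,0,0],[0,0,0]]])

```text
time: 11.3
tool_pos: [471.8, -236.7, 228.9]
ee_rot: [0.311, 0.951, -0.0, 0.002]
ft_force: [-1.8, 2.0, 12.6]
grip_width: 11.3
finger_force: 39.9
```

```bash
cat > r.py <<'E'
from h import *
s=telemetry.read_state();q=s['ee_rot'];a=2*np.arctan2(q[1],q[0])-np.pi/2
print(s['tool_pos'].round(2),s['ft_force'].round(1),s['torque'].round(3),'yang',round(a,3),'wing',round(a-np.pi/2,3),s['grip_width'])
E
python3 r.py
```

```text
[ 471.75 -236.67  228.93] [-1.8  2.  12.6] [ 0.326  0.356 -0.037] yang 0.939 wing -0.632 11.300934407492766
```

Emit:
apply_moves(targets=[[[0,0,0],[0,0,-0.05]],[[0,0,0],[0,0,-0.05]],[[0,0,0],[0,0,-0.05]],[[0,0,0],[0,0,-0.05]],[[0,0,0],[0,0,-0.05]],[[0,0,0],[0,0,-0.05]],[[0,0,0],[0,0,-0.05]],[[0,0,0],[0,0,-0.05]],[[0,0,0],[0,0,0]],[[0,0,0],[0,0,0]]])

```text
time: 12.3
tool_pos: [472.0, -236.5, 229.0]
ee_rot: [0.493, 0.87, 0.0, 0.002]
ft_force: [-2.0, 2.9, 12.1]
grip_width: 11.6
finger_force: 39.9
```

```bash
python3 r.py
```

```text
[ 471.99 -236.46  229.  ] [-2.   2.9 12.1] [0.512 0.155 0.027] yang 0.539 wing -1.032 11.601890615588058
```

Emit:
apply_moves(targets=[[[0,0,0],[0,0,-0.05]],[[0,0,0],[0,0,-0.05]],[[0,0,0],[0,0,-0.05]],[[0,0,0],[0,0,-0.05]],[[0,0,0],[0,0,-0.05]],[[0,0,0],[0,0,-0.04]],[[0,0,0],[0,0,-0.03]],[[0,0,0],[0,0,0]],[[0,0,0],[0,0,0]]])

```text
time: 13.2
tool_pos: [472.0, -236.4, 229.0]
ee_rot: [0.626, 0.78, 0.001, 0.002]
ft_force: [-0.7, 3.3, 12.2]
grip_width: 11.4
finger_force: 39.9
```

```bash
python3 r.py
```

```text
[ 472.01 -236.39  229.01] [-0.7  3.3 12.2] [0.575 0.223 0.034] yang 0.219 wing -1.352 11.446192330701273
```

Emit:
apply_moves(targets=[[[0,0,0],[0,0,-0.02]],[[0,0,0],[0,0,-0.02]],[[0,0,0],[0,0,-0.02]],[[0,0,0],[0,0,0]]])

```text
time: 13.6
tool_pos: [471.9, -236.4, 229.0]
ee_rot: [0.649, 0.761, 0.001, 0.002]
ft_force: [-1.8, 3.6, 11.5]
grip_width: 11.7
finger_force: 39.9
```

```bash
python3 r.py
```

```text
[ 471.95 -236.41  228.97] [-1.8  3.6 11.5] [0.52  0.238 0.094] yang 0.159 wing -1.412 11.731921967257115
```

Emit:
apply_moves(targets=[[[0,0,0],[0,0,-0.015]],[[0,0,0],[0,0,-0.015]],[[0,0,0],[0,0,0]]])

```text
time: 13.9
tool_pos: [471.8, -236.4, 228.9]
ee_rot: [0.66, 0.751, 0.001, 0.001]
ft_force: [-2.4, 2.0, 13.6]
grip_width: 11.2
finger_force: 39.9
```

```bash
python3 r.py
```

```text
[ 471.78 -236.43  228.94] [-2.4  2.  13.6] [0.495 0.334 0.17 ] yang 0.129 wing -1.442 11.218246366536473
```

Emit:
apply_moves(targets=[[[0,0,0],[0,0,-0.015]],[[0,0,0],[0,0,0]]])

```text
time: 14.1
tool_pos: [471.7, -236.4, 229.0]
ee_rot: [0.666, 0.746, 0.0, 0.001]
ft_force: [-2.0, 2.6, 12.9]
grip_width: 11.6
finger_force: 39.9
```

```bash
python3 r.py
```

```text
[ 471.68 -236.44  228.95] [-2.   2.6 12.9] [0.442 0.372 0.251] yang 0.114 wing -1.457 11.615360866458264
```

Twist reaction climbs at 0.08 Nm per 0.015 rad and is now 0.25 Nm, so it is at the stop. I relax the twist and ease upward.

Emit:
apply_moves(targets=[[[0,0,0],[0,0,0.02]],[[0,0,0],[0,0,0.02]],[[0,0,0.001],[0,0,0.01]],[[0,0,0.001],[0,0,0]],[[0,0,0.001],[0,0,0]],[[0,0,0.001],[0,0,0]],[[0,0,0.001],[0,0,0]],[[0,0,0.001],[0,0,0]],[[0,0,0],[0,0,0]],[[0,0,0],[0,0,0]]])

```text
time: 15.1
tool_pos: [471.7, -236.5, 234.4]
ee_rot: [0.647, 0.763, 0.001, 0.001]
ft_force: [0.2, 2.0, 8.6]
grip_width: 11.6
finger_force: 39.9
```

```bash
python3 r.py
```

```text
[ 471.7  -236.51  234.42] [0.2 2.  8.6] [ 0.31   0.108 -0.042] yang 0.164 wing -1.407 11.625088792338888
```

Emit:
apply_moves(targets=[[[0,0,0.0005],[0,0,0]],[[0,0,0.0005],[0,0,0]],[[0,0,0.0005],[0,0,0]],[[0,0,0.0003],[0,0,0]],[[0,0,0],[0,0,0]],[[0,0,0],[0,0,0]]])

```text
time: 15.7
tool_pos: [471.6, -236.4, 235.5]
ee_rot: [0.647, 0.763, 0.001, 0.001]
ft_force: [0.7, 1.3, 6.3]
grip_width: 11.2
finger_force: 39.9
```

```bash
python3 r.py
```

```text
[ 471.55 -236.44  235.52] [0.7 1.3 6.3] [ 0.164 -0.247 -0.022] yang 0.164 wing -1.407 11.18979230530945
```

Emit:
apply_moves(targets=[[[0,0,0.0004],[0,0,0]],[[0,0,0.0004],[0,0,0]],[[0,0,0],[0,0,0]],[[0,0,0],[0,0,0]]])

```text
time: 16.1
tool_pos: [471.4, -236.4, 235.6]
ee_rot: [0.647, 0.763, 0.0, 0.001]
ft_force: [5.9, 1.1, 0.1]
grip_width: 11.6
finger_force: 39.9
```

```bash
python3 r.py
```

```text
[ 471.39 -236.39  235.58] [5.9 1.1 0.1] [-0.056 -1.054 -0.   ] yang 0.164 wing -1.407 11.550845387909295
```

Height is held at 14.0 mm and pulling up now meets stiffness, so the lugs are in the notches. Release and withdraw.

Emit:
apply_moves(targets=[[[0,0,0],[0,0,0]],[[0,0,0],[0,0,0]],[[0,0,0],[0,0,0]],[[0,0,0],[0,0,0]],[[0,0,0],[0,0,0]],[[0,0,0.005],[0,0,0]],[[0,0,0.015],[0,0,0]],[[0,0,0.02],[0,0,0]],[[0,0,0.03],[0,0,0]],[[0,0,0.03],[0,0,0]],[[0,-0.05,0],[0,0,0]],[[0,-0.05,0],[0,0,0]],[[0,-0.05,0],[0,0,0]],[[0,-0.05,0],[0,0,0]],[[0,0,0],[0,0,0]]], claw=0.45)

```text
time: 17.6
tool_pos: [470.2, -441.6, 337.1]
ee_rot: [0.648, 0.761, -0.001, 0.002]
ft_force: [0.9, 0.4, -0.3]
grip_width: 39.7
finger_force: 0.0
```

```bash
python3 r.py
python3 - <<'E'
from h import *
np.set_printoptions(precision=1,suppress=True)
o=[]
for n,b in(("top",(185,275,300,420)),("scene",(190,290,280,413))):
    c=viewer.camera(n);W=cloud(c);ok=(c['z_map']>0)&(np.hypot(W[...,0]-471,W[...,1]+236)<35)
    X=W[ok&(W[...,2]>83)&(W[...,2]<110)];m=X[:,:2].mean(0);w,v=np.linalg.eigh(np.cov((X[:,:2]-m).T));print(n,len(X),m,'ang',np.round(np.arctan(v[1,1]/v[0,1]),3),'ztop',np.percentile(X[:,2],[50,90]))
    for t in("tin","vial","pans"):
        for r in viewer.place_of(n,t)[:1]: print(t,r['p'],ray(c,r['uv'],0))
    o.append(cv2.resize(c['frame'][b[0]:b[1],b[2]:b[3]],(400,300),interpolation=2))
cv2.imwrite("pics/end.png",np.vstack(o))
E
```

```text
[ 470.24 -441.6   337.1 ] [ 0.9  0.4 -0.3] [ 0.021 -0.062  0.008] yang 0.16 wing -1.411 39.74461062629451
top 112 [ 470.7 -236.6] ang -1.403 ztop [93.  94.5]
tin 0.64 [ 660.1 -221.1    0. ]
vial 0.56 [ 646.4 -120.4    0. ]
pans 0.85 [ 627.9 -325.3    0. ]
scene 182 [ 468.8 -239.9] ang -1.404 ztop [90.3 93.3]
tin 0.6 [ 650.  -225.9    0. ]
vial 0.56 [ 653.3 -121.3    0. ]
pans 0.52 [ 628.1 -324.3    0. ]
```

View pics/end.png

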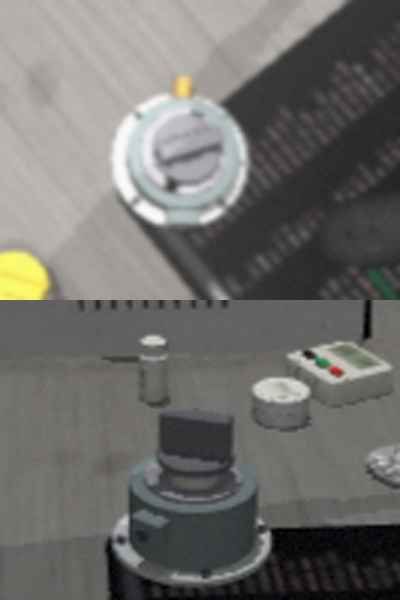

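The cartridge stands upright in the socket (top (190,155), scene (195,450)). Its wing is at -1.40 rad, 0.89 rad past the slots, with the top at about 93 mm, which matches the locked height. The bystanders are undisturbed.

```bash
python3 -c "
from station import arm
print(arm.close_job())"
```

```text
the job is handed in; nothing more can be done
None
```

The cartridge is locked in the dryer socket: turned about 0.89 rad clockwise after touching the stop at about 0.25 Nm, it rose to 14 mm and stayed there once released; the tin, vial and dish were left alone, and the job is handed in.

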